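# Hold a grooved rail offcut to the fence and bed of a depth gauge for a reading

## Robot

A 6-joint arm with a two-finger parallel gripper is mounted at the origin on a cart in front of the work surface, level with it; the furniture and walls round the work are solid. World frame = base frame: x ahead of the robot, y to its left, z up, the work surface at z = 0. Lengths are in m, angles in rad, forces in N, time in s.
With the tool pointing down it reaches from about 0.3 to 0.825 m from the base axis. Payload 5.4 kg.
Tool frame: the origin (TCP) lies at the very end of the fingers, on their centre line; the grasp point (between the pads) lies 19 mm behind it; z points along the fingers, y is the line along which they close (so a half turn about z gives the same grasp; the last joint's range is limited). The gripper opens to 92 mm and grips with 3 to 60 N. Pads are 20 mm wide; open, the fingers measure 128 mm over their backs; the gripper's body (75 mm by 189 mm) begins 69 mm behind the grasp point.
Start: joints at [-1.459, 0.158, 1.597, -0, 1.386, -0.21], TCP at [0.182, -0.545, 0.215] pointing down, gripper open.
Joint ranges: [-2.91, 2.91], [-0.94, 2.29], [0.18, 2.7], [-1.29, 4.43], [0.17, 2.64], [-3, 3]. Speed limits (rad/s): [2.57, 2.57, 3.14, 3.14, 3.14, 3.14].

## Interface

Orientations are given as a rotation vector (axis times angle).
In Python, from workcell import bot gives the robot as it stands. Calls block until the motion is done:
- bot.goto(position, orientation): joint-space move of the TCP to a pose.
- bot.line_to(position, rot=None, max_speed=0.15): straight line of the TCP; rot=None keeps the orientation; max_speed is the mean speed in m/s.
- bot.set_joints(angles): joint-space move.
- bot.set_gripper(opening, newtons=None): opening from 0.0 (shut) to 1.0 (fully open); newtons is the grip in N (None keeps the last); returns when the fingers have stopped.
- bot.hold(seconds).
- bot.inverse_kinematics(position, orientation): joint angles nearest the present ones, or None.
- bot.read_camera(name): name is "side" or "top"; returns a dict with "pixels" (400x640x3 uint8, blue, green, red), "fx", "fy", "cx", "cy" (pixels), "R" (3x3) and "t" (3): a world point X has camera coordinates R X + t. Camera axes: x right, y down, z forward; pixel columns grow to the right and rows downward; lengths in m; the calibration is good to about 2 mm. A picture is of the moment at which its call begins. There is no depth.
A pose or a line that the arm cannot do raises bot.MotionError and nothing moves.
- bot.job_done(): hands the job in; it is judged then, once.
Readings, each from a call of its own:
- bot.current_clock(): time.
- bot.current_joints(): joint angles.
- bot.current_joint_vel(): joint speeds.
- bot.current_effort(): joint torques, N m.
- bot.current_ee_pos(): TCP position.
- bot.current_tool_rot(): TCP orientation.
- bot.current_contact_force(): force on the tool from outside, world axes, zero at the start.
- bot.current_ft_torque(): the same for the moment, N m.
- bot.current_opening(): opening from 0.0 (shut) to 1.0 (fully open).
- bot.current_grip_force(): force on a finger pad.
Only numpy, scipy, OpenCV 4.12 (cv2) and the standard library are available. Lean on these libraries where they do the work, as an engineer would, in place of code of your own. Each camera call takes 0.05 s, during which the arm holds its last target. There are 200 camera calls.

## Task

Check the groove of the long grey rail offcut on the depth gauge: pick it up, stand it upright on the gauge's bed with its groove facing the fence and one end up to the stop block, and let go of it. Then push it home and, with the fingers on its bevelled front edge, press it with one diagonal push against the fence and down on the bed together, square and flush to both and still up to the stop, so that the dial's plunger is pushed in; the program finishes while still holding it so, with a firm push of about 1.5 to 2 kg. The plastic marks easily: never grip it, or press it on the gauge, with more than 35 N, keep off the dial, and leave everything else where it stands.

Things in the scene. Friction and masses are not known exactly. Their poses are not given: they have to be found in the camera images.
- rail_center (a point): The work: long grey rail offcut, 120 x 38 mm foot, 40 mm high, 0.2-0.3 kg, standing at one of two spots on the right, bevel towards the robot. Point: its centre, 20 mm above its underside. y along the length, z up, x across towards its groove (full length, 8 mm deep, 14 to 26 mm above the underside). -x top edge: 45 degree bevel, 10 x 10 mm, middle at (-14, 0, +15) mm.
- rail: The same offcut as a body; origin at the centre of its underside, same axes. Smooth plastic, slides easily on the gauge (friction about 0.3). Pushed home and let go, it is sprung back off the fence by about 2 mm.
- corner (a point): Depth gauge (fixed): the inner corner of bed, fence and stop block. z up, x square into the fence (away from the robot), y along the fence into the stop. The bed's top is z = 0 here, 16 mm above the bench, free from x = -117 to 0 and y = -163 to 0 mm. Seated, the rail's centre is at (-19, -60, +20) mm with x axes parallel.
- gauge_bed: The flat ground-steel bed plate, 117 x 196 mm; origin at the centre of the gauge's underside.
- gauge_fence: The steel fence, 196 mm long, 16 mm thick, 44 mm high above the bed: 4 mm higher than the rail, so the rail cannot be gripped across its width when against it. Origin as the bed's.
- gauge_stop: The steel stop block at the +y end of the bed, 90 mm deep (56 mm of it in front of the fence), 18 mm wide, 30 mm high above the bed.
- gauge_dial: The round dial indicator, 54 mm across, lying face up behind the fence, its top about 32 mm above the bed; keep off it.
- plunger (a joint): Travel of the dial's spring plunger, m. It comes through the fence at y = -60, z = +20 mm of corner; its 6 mm ball tip stands 11 mm proud of the fence when free (0). Seated, the groove's floor holds it 3 mm in (0.003); it pushes back with 1 to 2 N.
- plain_center (a point): Bystander: a plain square-edged block of the same grey plastic, 75 x 38 x 40 mm, at the other of the two spots; this point is its centre. Leave it.
- marker: Bystander: marker pen lying on the bench, 127 x 12 mm.
- timer: Bystander: small digital timer, 66 mm wide, 61 mm high.
- vial_a: Bystander: vial with black cap, 25 mm across, 53 mm high.
- vial_c: Bystander: vial with white cap, 25 mm across, 53 mm high.
- beaker: Bystander: glass beaker, 59 mm across, 68 mm high.
- jar_white: Bystander: jar with white lid, 52 mm across, 75 mm high.
- jar_grey: Bystander: low jar with grey lid, 67 mm across, 67 mm high.
Mind the look-alikes: they are no part of the job. Leave any purple look-alike of the rail alone.

How it is judged:
On the way, in this order (a step that is already met when the one before it is completed fails the run):
1. the rail offcut is picked up clear of the bench (height (world z) of rail_center above 0.06 m and contact force between the fingers and rail above 0.5 N), for 0.1 s.
2. it stands on the bed, up to the stop block, groove towards the fence, let go and not yet at the fence (x of rail_center in the frame of corner between -0.09 and -0.0205 m and y of rail_center in the frame of corner above -0.07 m and z of rail_center in the frame of corner below 0.024 m and angle between rail_center's own z axis and vertical below 0.06 rad and angle between the x axis of rail_center and the x axis of corner, either way round below 0.25 rad and contact force between the fingers and rail below 0.05 N and contact force between rail and gauge_bed above 0.5 N), for 0.1 s.
At the end, for the whole second after the job is handed in: At the end the rail is within 1.5 mm of fence and bed, within 3 mm of the stop, square within 0.03 rad, plunger pushed in 1.8 to 4.5 mm, at rest; the fingers push it with over 4 N, the fence bears over 2 N and the bed over 5 N, through the last second (x of rail_center in the frame of corner between -0.0205 and -0.0165 m and y of rail_center in the frame of corner between -0.063 and -0.0575 m and z of rail_center in the frame of corner below 0.0215 m and angle between the x axis of rail_center and the x axis of corner, either way round below 0.03 rad and angle between rail_center's own z axis and vertical below 0.03 rad and value of joint plunger between 0.0018 and 0.0045 m and contact force between rail and gauge_fence above 2 N and contact force between rail and gauge_bed above 5 N and contact force between the fingers and rail above 4 N and linear speed of rail below 0.01 m/s); the arm keeps its last pose, push and grip.
It fails at once if the rail is gripped with more than 35 N on each of two fingers (contact force between the fingers and rail above 70 N).
It fails at once if the rail is pressed on the gauge's bed, fence or stop with more than 35 N (contact force between rail and gauge_bed above 35 N or contact force between rail and gauge_fence above 35 N or contact force between rail and gauge_stop above 35 N).
It fails at once if the dial is touched by the robot (contact force between any of the fingers, the arm and gauge_dial above 1 N).
It fails at once if a bystander is moved by more than 2 cm (distance of any of plain_center, marker, timer, vial_a, vial_c, beaker, jar_white, jar_grey from where it was at the start of the episode above 0.02 m).
It also fails if it takes over 72 s, if anything falls off the work surface, if the arm or the gripper's body presses on something with over 40 N, if the wrist force passes 120 N, or if a joint passes its speed limit or range.

## Working session

There is one attempt and no reset: what is moved stays moved. The work goes in short steps, each a Python script; the robot and the scene stay as the last script left them, time stands still between calls to the robot, and variables do not carry over. Pictures are saved under pics/ and viewed, at most 10 in all, crops included, and the job is handed in when it is done.

```bash
ls; mkdir -p pics
python3 - <<'E'
from workcell import bot
import cv2,numpy as np
for n in("side","top"):
    c=bot.read_camera(n); cv2.imwrite(f"pics/{n}0.png",c["pixels"]); print(n,c["fx"],c["fy"],c["cx"],c["cy"],np.round(c["R"],4).tolist(),np.round(c["t"],4), "pos",np.round(-c["R"].T@c["t"],3))
print(bot.current_clock(),bot.current_tool_rot())
E
```

```text
pics
side 420.2583036986786 420.2583036986786 319.9659708675178 201.05747212519165 [[0.999, 0.043, -0.0145], [0.0015, -0.3513, -0.9362], [-0.0453, 0.9353, -0.351]] [-0.5761  0.0952  1.2724] pos [ 0.633 -1.132  0.527]
top 505.05998834801204 505.05998834801204 320.3685601982911 207.62367273517296 [[0.4371, -0.8994, -0.0033], [-0.8271, -0.4005, -0.3943], [0.3533, 0.1751, -0.919]] [-0.1963  0.5468  1.6283] pos [-0.037 -0.243  1.711]
0.1 [-3.09933923e+00 -5.03121604e-01 -1.18690061e-04]
```

View pics/top0.png

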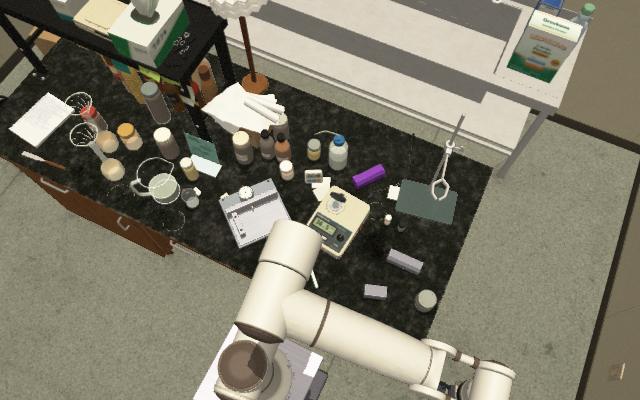

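View pics/side0.png

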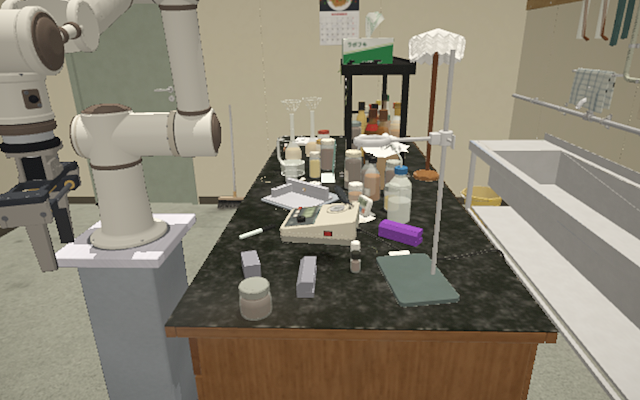

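The top view shows three candidates: a long grey block at about (405,261), a short grey block at (375,292), and a purple one at (369,176). The long grey one should be the rail and the short one the plain block. The gauge is at (255,212). In the side view the long block is at (306,277), the short one at (250,264) and the gauge at (298,196). I'll confirm this in one enlarged mosaic.

Run:
```python
import cv2,numpy as np
t=cv2.imread("pics/top0.png");s=cv2.imread("pics/side0.png")
f=lambda im,x,y,w,h,k:cv2.resize(im[y:y+h,x:x+w],(400,300),interpolation=cv2.INTER_CUBIC)
a=np.hstack([f(t,212,175,88,66,0),f(t,350,240,80,60,0)])
b=np.hstack([f(s,256,165,88,66,0),f(s,230,240,100,75,0)])
cv2.imwrite("pics/mos.png",np.vstack([a,b]))
```

```text
(no output)
```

View pics/mos.png

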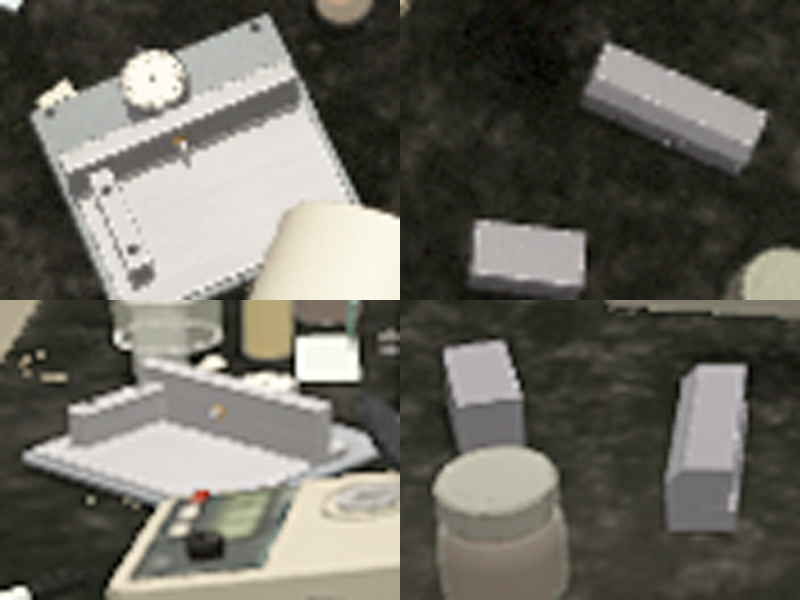

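The mosaic confirms it. The long block at top (405,261) has the bevel strip on the robot side, so it is the rail. The block at top (375,292) is short with square edges, so it is the plain block. The fence, the stop (at the left end, +y) and the plunger are all visible. Next I'll fit sub-pixel lines.

```bash
cat > h.py <<'E'
import cv2,numpy as np
from workcell import bot
def ray(c,p,z):
    d=c["R"].T@np.array([(p[0]-c["cx"])/c["fx"],(p[1]-c["cy"])/c["fy"],1.]); o=-c["R"].T@c["t"]
    return o+d*(z-o[2])/d[2]
def proj(c,X):
    q=c["R"]@np.asarray(X)+c["t"]; return np.array([c["fx"]*q[0]/q[2]+c["cx"],c["fy"]*q[1]/q[2]+c["cy"]])
def segs(c,roi,minlen=9):
    x,y,w,h=roi; k=3
    g=cv2.cvtColor(c["pixels"],cv2.COLOR_BGR2GRAY)[y:y+h,x:x+w]
    g=cv2.resize(g,None,fx=k,fy=k,interpolation=cv2.INTER_CUBIC)
    L=cv2.createLineSegmentDetector().detect(g)[0][:,0]
    L=(L+.5)/k-.5+np.array([x,y,x,y])
    return [l for l in L if np.hypot(*(l[2:]-l[:2]))>minlen]
E
python3 - <<'E'
from h import *
for n,rois in(("top",{"rail":(385,240,45,40),"gauge":(215,172,90,75)}),("side",{"rail":(288,250,35,50),"gauge":(256,170,85,50)})):
    c=bot.read_camera(n)
    for k,r in rois.items():
        print(n,k)
        for l in segs(c,r):
            o=[]
            for z in((0,.03,.04) if k=="rail" else(.016,.046,.06)):
                a,b=ray(c,l[:2],z),ray(c,l[2:],z); o.append("%.0f,%.0f>%.0f,%.0f"%(*(a[:2]*1e3),*(b[:2]*1e3)))
            d=b-a
            print(np.round(l,1),"ang%.1f"%np.degrees(np.arctan2(d[1],d[0])%np.pi),*o,sep="  ")
E
```

```text
top rail
[413.8 258.  390.8 247.7]  ang90.1  590,-298>590,-210  579,-297>579,-211  576,-297>576,-211
[419.1 271.8 423.1 262.3]  ang0.2  552,-334>590,-334  541,-332>579,-332  538,-332>575,-332
[390.7 247.5 387.1 256.3]  ang1.9  591,-210>555,-211  580,-210>545,-212  576,-211>541,-212
[397.6 259.3 408.5 263.8]  ang91.9  561,-249>562,-290  551,-249>552,-289  547,-249>548,-289
[408.8 264.3 417.4 267.7]  ang92.8  561,-291>563,-323  551,-290>552,-322  547,-290>549,-321
[387.1 258.4 417.6 272. ]  ang90.3  548,-214>548,-329  538,-214>538,-328  534,-215>535,-327
[405.9 269.9 416.5 274.5]  ang91.3  538,-290>539,-329  528,-289>529,-328  524,-288>525,-327
[385.3 260.6 401.1 267.5]  ang90.8  538,-212>538,-271  527,-212>528,-271  524,-212>525,-270
top gauge
[304.4 224.1 287.7 218.7]  ang96.7  531,104>524,168  521,98>514,160  517,95>509,157
[291.1 219.4 281.9 201.9]  ang52.9  527,156>573,217  517,148>563,209  512,145>558,206
[277.6 192.  272.7 181.9]  ang51.2  602,250>631,286  591,242>619,277  586,238>614,272
[237.6 191.1 228.7 194.7]  ang140.3  541,386>514,408  531,374>504,396  526,369>500,391
[270
[... 1921 characters left out ...]
2,122>485,43
[303.  183.1 313.1 185.3]  ang147.0  492,431>533,404  500,339>539,314  504,296>541,272
[286.9 178.8 302.9 183. ]  ang142.1  422,486>491,432  434,392>500,340  440,347>504,298
[278.8 202.7 297.5 208.4]  ang142.9  426,214>495,161  438,135>503,86  444,98>507,50
[282.6 186.8 291.5 184.2]  ang45.6  417,386>448,417  430,297>459,327  436,255>464,284
[323.1 200.3 298.5 193.2]  ang141.6  578,239>485,312  581,158>494,228  582,121>498,188
[291.1 191.  275.5 196.7]  ang51.2  455,336>406,274  466,250>419,192  471,210>425,153
[335.  183.8 322.5 183.7]  ang177.7  617,421>569,423  618,330>572,332  619,288>574,289
[274.3 206.7 264.9 203.6]  ang141.2  416,176>379,205  428,99>394,127  434,63>401,90
```

```bash
cat >> h.py <<'E'
A=np.radians(51.5); N=np.array([np.cos(A),np.sin(A),0]); T=np.array([-np.sin(A),np.cos(A),0])
C0=np.array([.455,.336,.016])
def G(x,y,z): return C0+x*N+y*T+np.array([0,0,z])
E
python3 - <<'E'
from h import *
im={}
for n in("top","side"):
    c=bot.read_camera(n); p=c["pixels"].copy()
    print(n,"plunger tip",proj(c,G(-.011,-.06,.02)),"ray",*[np.round(ray(c,q,.036),4) for q in [{"top":(251.2,206.1),"side":(303.6,189.2)}[n]]])
    k=6; x,y=(212,175) if n=="top" else(250,165); P=cv2.resize(p[y:y+70,x:x+66],None,fx=k,fy=k,interpolation=cv2.INTER_CUBIC)
    for pts,col in((((0,0,0),(-.117,0,0)),(0,0,255)),(((0,0,0),(0,-.163,0)),(0,255,0)),(((0,0,.044),(0,-.163,.044)),(255,0,0)),(((-.056,0,.03),(0,0,.03)),(0,200,255))):
        a,b=[tuple(np.int32(((proj(c,G(*q))-(x,y)+.5)*k))) for q in pts]; cv2.line(P,tuple(map(int,a)),tuple(map(int,b)),col,1)
    im[n]=P
cv2.imwrite("pics/ov.png",np.hstack([im["top"],im["side"]]))
E
```

```text
top plunger tip [253.56945009 209.53680624] ray [0.5032 0.3043 0.036 ]
side plunger tip [300.59782352 190.00427513] ray [0.5052 0.2989 0.036 ]
```

View pics/ov.png

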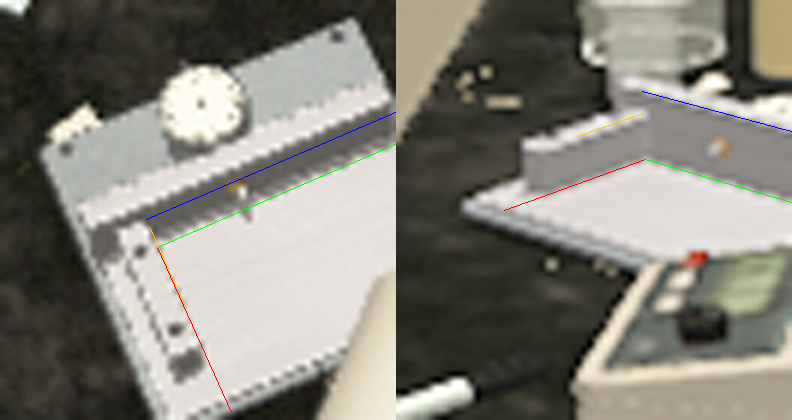

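The overlay shows the corner at about top px (238,216) and side px (291,192). The brass bush at top (251,206) and side (304,189) agrees with the predicted plunger position to within a few mm. I'll move the fence estimate in by 2 mm and pick the rail now.

```bash
cat >> h.py <<'E'
from scipy.spatial.transform import Rotation as Ro
C0=C0+.002*N
def rot(z,y):
    z=np.array(z,float);z/=np.linalg.norm(z);y=np.array(y,float);y/=np.linalg.norm(y)
    return Ro.from_matrix(np.c_[np.cross(y,z),y,z]).as_rotvec()
D=np.array([0,0,-1.])
st=lambda s:print(s,"t%.1f"%bot.current_clock(),np.round(bot.current_ee_pos(),4),"F",np.round(bot.current_contact_force(),2),"open%.3f"%bot.current_opening(),"grip",np.round(bot.current_grip_force(),1))
E
python3 - <<'E'
from h import *
ik=bot.inverse_kinematics
for s in(1,-1):
  print(s,[None if q is None else np.round(q,2) for q in(ik([.5575,-.273,.15],rot(D,[s,0,0])),ik(G(-.06,-.075,.1),rot(D,s*N)),ik(G(-.033,-.06,.035),rot(N+D,s*T)))])
for n,p,z in(("plain",(375,290),.04),("jar",(426,298),.067),("scale",(360,212),.05)):
  print(n,ray(bot.read_camera("top"),p,z))
E
```

```text
1 [array([-0.65,  0.33,  1.53, -0.  ,  1.29, -0.65]), array([ 0.25,  0.16,  1.8 , -0.  ,  1.18, -0.65]), array([-0.07,  0.01,  2.36,  1.23,  0.67,  2.77])]
-1 [array([-0.65,  0.33,  1.53, -0.  ,  1.29,  2.49]), array([ 0.25,  0.16,  1.8 , -0.  ,  1.18,  2.49]), array([-0.07,  0.01,  2.36,  1.23,  0.67, -0.38])]
plain [ 0.41415732 -0.2214348   0.04      ]
jar [ 0.45545059 -0.38326292  0.067     ]
scale [ 0.64774766 -0.0606974   0.05      ]
```

Run:
```python
from h import *
R=rot(D,[1,0,0]); c=np.array([.5575,-.273,0])
bot.goto(c+[0,0,.2],R); bot.set_gripper(.7,20); bot.line_to(c+[0,0,.06]); st("above")
bot.line_to(c+[0,0,.007],max_speed=.06); st("down")
bot.set_gripper(0,20); st("grip")
bot.line_to(c+[0,0,.2],max_speed=.12); st("up")
for n in("top","side"): cv2.imwrite(f"pics/g_{n}.png",bot.read_camera(n)["pixels"])
a=cv2.imread("pics/g_side.png")[100:300,200:400]; b=cv2.imread("pics/g_top.png")[180:330,340:490]
cv2.imwrite("pics/g.png",np.hstack([cv2.resize(a,(400,400)),cv2.resize(b,(400,400))]))
```

```text
above t3.8 [ 0.5583 -0.2736  0.0613] F [ 0.43  0.21 -0.38] open0.699 grip 0.0
down t4.8 [ 0.5579 -0.2733  0.0075] F [0.3  0.52 0.01] open0.698 grip 0.0
grip t5.3 [ 0.5577 -0.2731  0.0072] F [-0.27  0.07  2.24] open0.413 grip 20.0
up t7.1 [ 0.5571 -0.2727  0.199 ] F [-0.07 -0.83 -2.68] open0.414 grip 20.0
```

View pics/g.png

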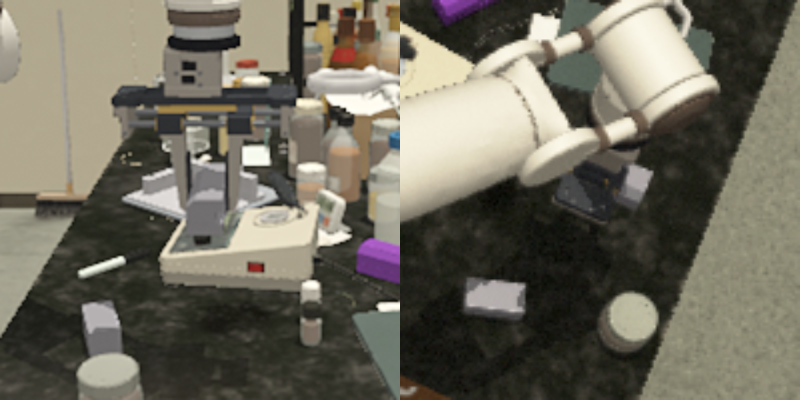

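The rail is held level (opening 38 mm, pads across its width) and the bystanders haven't moved. Now I'll place it on the bed.

```bash
cat >> h.py <<'E'
def creep(d,step,dmax,test,speed=.02):
    """step along unit d until test(force change) is true"""
    f0=np.mean([bot.current_contact_force() for _ in range(3)],0); p=np.array(bot.current_ee_pos()); n=0;df=0*p
    while n*step<dmax:
        n+=1; bot.line_to(p+d*step*n,max_speed=speed)
        df=np.array(bot.current_contact_force())-f0
        if test(df): break
    print("creep",np.round(n*step*1e3,1),"mm dF n,t,z",np.round([df@N,df@T,df[2]],1)); return df
E
python3 - <<'E'
from h import *
R=rot(D,N)
bot.goto(G(-.06,-.08,.184),R); st("over")
p=G(-.06,-.08,0); p[2]=.033
bot.line_to(p,max_speed=.12); bot.hold(.2); st("10mm above")
creep(D,.0015,.015,lambda f:f[2]>2.5); st("bed")
bot.line_to(np.array(bot.current_ee_pos())+[0,0,.0015],max_speed=.03); bot.hold(.1)
creep(T,.0015,.035,lambda f:f@T<-2.5); st("stop")
p=np.array(bot.current_ee_pos());d=p-C0;print("gauge xy",d@N,d@T)
E
```

```text
over t9.1 [0.4821 0.24   0.2   ] F [-0.11 -0.15 -2.83] open0.413 grip 20.0
10mm above t10.8 [0.4819 0.2409 0.0335] F [-0.03 -0.36 -1.7 ] open0.413 grip 20.0
creep 12.0 mm dF n,t,z [-1.4  1.7  9.6]
bed t12.8 [0.4829 0.2412 0.0231] F [-2.26 -0.36  7.88] open0.409 grip 20.0
creep 22.5 mm dF n,t,z [-0.2 -5.9 -1.1]
stop t16.9 [0.4663 0.2542 0.0245] F [ 4.11 -4.42 -4.42] open0.413 grip 20.0
gauge xy -0.05893623274930442 -0.05978566153565614
```

Stop contact came at y = -59.8 mm against an expected -60, so the map is good. Lower lightly and release.

Run:
```python
from h import *
creep(D,.0005,.003,lambda f:f[2]>2); st("bed")
bot.set_gripper(.485,20); bot.hold(.3); st("open")
bot.line_to(np.array(bot.current_ee_pos())+[0,0,.1],max_speed=.12); st("up")
bot.set_gripper(0,20); bot.goto(G(-.14,-.06,.14),rot(N+D,-T)); st("tilted")
im=[]
for n,(x,y) in(("top",(212,175)),("side",(256,165))):
    c=bot.read_camera(n)["pixels"]; cv2.imwrite(f"pics/p_{n}.png",c); im.append(cv2.resize(c[y:y+66,x:x+66],(400,400),interpolation=cv2.INTER_CUBIC))
cv2.imwrite("pics/p.png",np.hstack(im))
```

```text
creep 1.5 mm dF n,t,z [1.7 3.9 2.3]
bed t17.7 [0.4665 0.2543 0.0231] F [ 2.13 -0.73 -2.09] open0.414 grip 20.0
open t18.3 [0.4663 0.2542 0.023 ] F [-0.29 -0.07  0.28] open0.483 grip 0.0
up t19.3 [0.4657 0.254  0.1222] F [ 0.44 -0.32 -0.93] open0.484 grip 0.0
tilted t20.9 [0.4165 0.1904 0.1567] F [ 0.41 -0.23 -0.32] open0.007 grip 0.0
```

View pics/p.png

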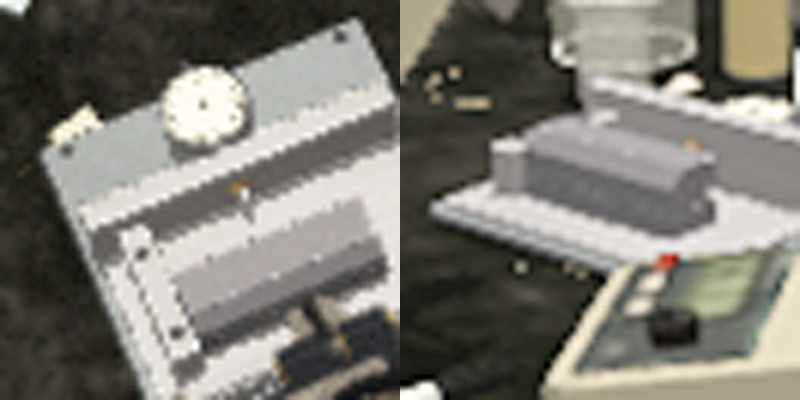

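The top view shows the rail standing square on the bed at about px (257,218), in front of the plunger, against the stop, with its bevel towards the robot. Next: touch the bevel, slide it home and press.

Run:
```python
from h import *
d=(N+D)/np.sqrt(2)
def g(s):
    p=np.array(bot.current_ee_pos())-C0; print(s,"t%.1f"%bot.current_clock(),"gauge mm",np.round([p@N*1e3,p@T*1e3,p[2]*1e3],1))
bot.line_to(G(-.0735,-.06,.035)-d*.012,max_speed=.12); bot.hold(.3); g("near")
creep(d,.001,.016,lambda f:f@d<-2); g("touch")
p=np.array(bot.current_ee_pos())-C0
q=G(-.042,-.06,p[2])
bot.line_to(q,max_speed=.03); st("slid"); g("slid")
creep(N,.0007,.016,lambda f:f@N<-6); g("fence"); st("fence")
```

```text
near t22.4 gauge mm [-82.  -60.4  43.9]
creep 15.0 mm dF n,t,z [-0.2  0.6  3.1]
touch t26.2 gauge mm [-71.3 -60.7  33.5]
slid t27.3 [0.4762 0.2675 0.0488] F [-0.52  0.57  0.48] open0.003 grip 0.0
slid t27.3 gauge mm [-42.5 -59.3  32.8]
creep 11.2 mm dF n,t,z [-9.8  0.3  7.1]
fence t31.3 gauge mm [-31.5 -59.2  32.8]
fence t31.3 [0.483  0.276  0.0488] F [-6.82 -6.88  7.56] open0.009 grip 6.3
```

Run:
```python
from h import *
d=(N+D)/np.sqrt(2)
F=lambda:np.array(bot.current_contact_force())
f0=np.array([.4,-.2,-.3]); p=np.array(bot.current_ee_pos())
for n in range(1,15):
    bot.line_to(p+d*.0004*n,max_speed=.01); bot.hold(.1); f=F()-f0; print(n,np.round([f@N,f@T,f[2],-f@d],1))
    if -f@d>17: break
bot.hold(.5); f=F()-f0; q=np.array(bot.current_ee_pos())-C0
print("t",bot.current_clock(),np.round([f@N,f@T,f[2],-f@d],1),np.round([q@N,q@T,q[2]],4),np.round(bot.current_ft_torque(),2))
im=[]
for n,(x,y) in(("top",(212,175)),("side",(256,165))):
    c=bot.read_camera(n)["pixels"]; im.append(cv2.resize(c[y:y+66,x:x+66],(400,400),interpolation=cv2.INTER_CUBIC))
cv2.imwrite("pics/q.png",np.hstack(im))
```

```text
1 [-16.8   2.7  14.6  22.2]
t 32.15 [-16.5   1.8  14.4  21.9] [-0.0315 -0.0592  0.0327] [-0.39  0.6   0.26]
```

View pics/q.png

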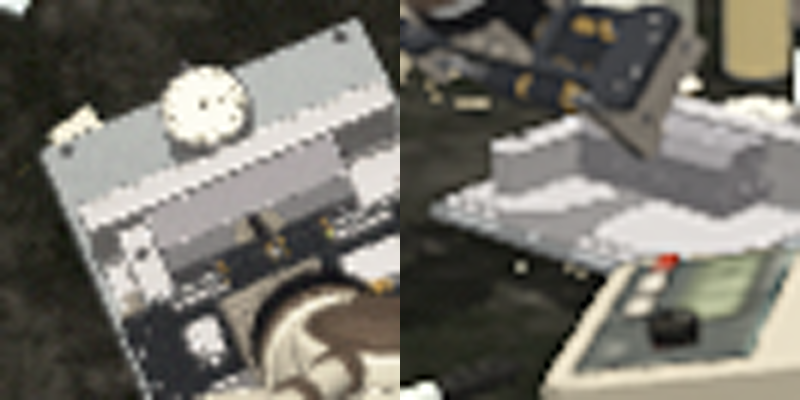

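The rail sits along the fence and up against the stop (top view, left end at about px (238,212)). The push is 22 N, slightly over the target, so I'll ease it to about 17–18 N. I'll also compare the rail's free end with the earlier picture taken at the stop.

Run:
```python
from h import *
d=(N+D)/np.sqrt(2); f0=np.array([.4,-.2,-.3])
p=np.array(bot.current_ee_pos())
bot.line_to(p+d*.0002,max_speed=.01); bot.hold(.4); f=np.array(bot.current_contact_force())-f0
print("t",bot.current_clock(),np.round([f@N,f@T,f[2],-f@d],1))
for n,roi in(("top",(222,180,60,50)),("side",(270,175,60,40))):
    c=bot.read_camera(n); c2=dict(c); c2["pixels"]=cv2.imread(f"pics/p_{n}.png")
    for k,cc in(("before",c2),("now",c)):
        print(n,k)
        for l in segs(cc,roi,4):
            a,b=ray(c,l[:2],.056)-C0,ray(c,l[2:],.056)-C0; v=b-a; an=np.degrees(np.arctan2(v@T,v@N))%180
            if min(an,180-an)<12 or abs(an-90)<5: print(np.round(l,1),"ang%.1f"%an,np.round(np.array([a@N,a@T,b@N,b@T])*1e3,1))
```

```text
t 32.9 [-13.3   2.9  10.2  16.7]
top before
[228.8 195.8 226.3 192.2] ang9.8 [66.5  0.8 83.8  3.7]
[237.7 191.1 228.6 194.7] ang88.7 [ 70.1 -35.1  70.9  -0.2]
[265.4 179.7 249.4 186.1] ang88.7 [  68.9 -143.5   70.4  -80.8]
[277.6 191.8 271.6 179.6] ang0.3 [   4.8 -164.2   59.4 -164. ]
[266.7 228.2 273.9 224.7] ang92.3 [-107.7  -73.1 -106.6 -101. ]
[253.2 197.  248.  199.2] ang90.1 [ 23.9 -76.5  23.9 -56.3]
[230.5 212.5 232.5 217.1] ang179.8 [  3.1  19.4 -16.3  19.5]
[274.  213.  275.9 219.3] ang172.2 [ -65.8 -119.2  -90.9 -115.8]
[275.1 220.7 266.3 224.4] ang88.7 [ -94.6 -111.   -93.8  -77.4]
[270.2 194.4 276.4 191.5] ang92.3 [   7.  -135.9    7.9 -160.9]
[237.1 208.3 249.9 202.8] ang90.0 [  8.   -7.8   8.  -57.1]
[221.8 208.2 226.7 220.6] ang178.1 [ 32.1  41.2 -20.1  42.9]
[227.  220.7 228.7 224.6] ang179.9 [-20.7  42.  -37.2  42. ]
[263.6 229.3 260.8 225.1] ang7.8 [-106.7  -61.6  -87.7  -59. ]
[276.6 198.1 270.5 200.6] ang88.9 [ -16.6 -150.8  -16.2 -127.2]
[262.8 203.8 257.4 206.4] ang91.9 [-15.8 -97.4 -16.5 -76.2]
[262.7 223.4 266.  229.3] ang4.3 [ -85.1  -67.6 -110.3  -69.5]
[227
[... 3146 characters left out ...]

[269.5 203.  282.6 207.5] ang88.3 [-208.2 -109.9 -209.9 -171. ]
[309.2 201.  283.5 193.1] ang89.3 [-115.9 -196.2 -114.5  -77.6]
[317.5 186.9 326.2 189.1] ang91.3 [   6.4 -124.1    7.3 -163.4]
[316.4 197.2 309.1 200.8] ang5.2 [ -74.8 -190.8 -114.8 -194.5]
[286.9 196.7 291.5 197.9] ang94.7 [-132.4 -111.8 -130.8 -131.5]
[284.  193.8 279.1 195.3] ang176.0 [-118.   -83.2 -139.3  -81.8]
[293.8 198.9 287.6 202.1] ang9.1 [-132.9 -143.8 -166.2 -149.1]
[329.2 199.9 324.3 201.6] ang173.6 [ -68.3 -239.8  -89.7 -237.4]
[298.7 190.  309.1 192.7] ang91.9 [ -58.8  -95.3  -57.3 -142.1]
[309.4 186.1 302.4 184.4] ang91.7 [ -4.7 -95.6  -5.6 -62.8]
[278.8 212.9 273.5 211.1] ang90.1 [-248.  -194.  -248.  -170.8]
```

The push is now 16.7 N (13 N into the fence, 10 N down). The rail's free end has moved less than 0.5 mm from its position at the stop. Its bevel edge lies 29 mm in front of the fence edge, against 28 mm expected when seated. Handing in.

Run:
```python
from h import *
bot.hold(.3); st("end"); print(bot.job_done())
```

```text
end t33.3 [0.4829 0.2761 0.0488] F [-8.24 -7.69  9.66] open0.007 grip 7.6
the job is handed in; nothing more can be done
None
```

I handed the job in with the rail on the bed, against the fence and up to the stop, held by a diagonal push of about 17 N on its bevel at 33 s; the judge returned no verdict, and I did not read the plunger's travel directly.

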